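# Shift the feed gearbox into third

## Robot

A 6-joint arm with a two-finger parallel gripper is mounted at the origin on the work surface. World frame = base frame: x ahead of the robot, y to its left, z up, the work surface at z = 0. Lengths are in mm, angles in rad, forces in N, time in s.
With the tool pointing down it reaches from about 350 to 775 mm from the base axis. Payload 7.3 kg.
Tool frame: the origin (TCP) lies midway between the tips of the shut fingers; the grasp point (between the pads) lies 19 mm behind it; z points along the fingers, y is the line along which they close (so a half turn about z gives the same grasp; the last joint's range is limited). The gripper opens to 92 mm and grips with 3 to 60 N. Pads are 19 mm wide; open, the fingers measure 130 mm over their backs; the gripper's body (75 mm by 190 mm) begins 47 mm behind the grasp point.
Start: joints at [-1.349, 0.342, 1.524, -0, 1.275, -0.146], TCP at [188.794, -489.9, 226.741] pointing down, gripper open.
Joint ranges: [-2.53, 2.53], [-0.77, 2.02], [0.04, 2.7], [-1, 4.14], [0.28, 2.66], [-3.11, 3.11]. Speed limits (rad/s): [2.57, 2.57, 3.14, 3.14, 3.14, 3.14].

## Interface

Orientations are given as a rotation vector (axis times angle).
In Python, from plant import r, read_camera, camera_info, workorder gives the robot as it stands.
- The arm moves only by the tool play_rows, never from a script. Its argument "commands" is a list that holds one entry, the list of rows, each a list of 5 numbers: the shift along the tool's x, y, z in m, then the turn about the tool's z in degrees, then the opening, from 0 (shut) to 1 (fully open). A call has 1 to 20 rows; each row shifts and turns the commanded pose from where the row before left it, along the tool's axes as they then stand; what a row does not reach is not made up. A row lasts 1/8 s, in which the tool goes at most 62.5 mm and 10.7 degrees, less where a joint would pass 70% of its speed; a pose out of reach is approached as far as the arm can. A call with a gripper value outside its range is refused whole. The fingers move at their own pace and stop on an object; the grip force is fixed at half the most. Time passes only in rows, so rows that do not move let the fingers close. It gives the time, the measured TCP pose, the force, the opening and the grip force at its end, in the units of the state.
- r.sense(): the state, without advancing time (a new reading comes with each control period).
- read_camera(name): name is "side" or "top"; returns the picture (384x512x3 uint8, red, green, blue); there is no depth.
- camera_info(name): a dict with "mtx" (3x3 intrinsics, pixels), "dist_coeffs" ([k1, k2, p1, p2, k3] as OpenCV has them; the pictures are not rectified), "position" and "rotation" of the camera in the world. Camera axes: x right, y up, looking along -z (the intrinsics and any distortion apply to the point x, -y, -z); pixel columns grow to the right and rows downward; lengths in mm; the calibration is good to about 2 mm. A picture is of the moment at which its call begins. camera_info takes no time and is no camera call.
- workorder.job_done(): hands the job in; it is judged then, once.
The state is a dict: "clock": time; "joint_positions": joint angles; "qvel": joint speeds; "tau": joint torques, N m; "tcp_pos": TCP position; "eef_rot": TCP orientation; "ft_force": force on the tool from outside, world axes, zero at the start; "wrist_torque": the same for the moment, N m; "grip_width": opening from 0.0 (shut) to 1.0 (fully open); "gripper_force": force on a finger pad.
Only numpy, scipy, OpenCV 4.12 (cv2) and the standard library are available. Lean on these libraries where they do the work, as an engineer would, in place of code of your own. Each camera call takes 0.05 s, during which the arm holds its last target. There are 200 camera calls.

## Task

Put the feed gearbox into third: with the fingertips push its black-gripped lever along the left column to neutral, across to the right, then forward until it is fully home in the third slot (right forward, three red dots), without running it back into the fourth slot. Only push the lever gently, never grip or squeeze it or force it, then let go and draw clear; leave the tool holders, thumb screw, scraper and blue plate as they are.

Things in the scene. Friction and masses are not known exactly. Their poses are not given: they have to be found in the camera images.
- gearbox: Fixed green feed gearbox, 150 x 150 mm, 136 mm high, on a 180 x 180 mm foot; its aluminium top plate has a black H-shaped gate. Origin at the centre of its underside; x is the gate's forward direction (away from the robot, turned by up to 25 degrees either way), y its left, z up. An 18 mm shaft stub sticks 34 mm out of its left wall, 60 mm up.
- gate (a point): Centre of the H gate at the top of the plate, 136 mm up: the middle of the cross slot (neutral), which joins a left and a right column. Slots 18 mm wide, lever stick 12 mm, corners rounded. Red dots number the slot ends: one = left forward, two = left back, three = right forward, four = right back.
- third_slot (a point): Forward end of the right column at the top of the plate (the third slot), 26 mm forward and 22 mm right of the gate's centre: where the stick stands when fully home.
- shift_grip: Lever with a black grip, an upright round-ended cylinder 28 mm in diameter, 72 mm long; origin at the grip centre, z along the lever. The lever pivots 25 mm above the worktop under the gate's centre; this origin is 210 mm from the pivot, about 235 mm up. Below is the bare 12 mm stick. The lever stays where it is left; moving it takes about 2.5 N at the grip.
- shift_across (a joint): Sideways lean of the lever in the gearbox's frame, rad: 0 upright, positive to the right (the gearbox's -y). Limits -0.20 and +0.20, in line with the left and right columns (grip 42 mm to either side).
- shift_forward (a joint): Forward lean of the lever in the gearbox's frame, rad: 0 in neutral, positive forward (the gearbox's +x). Limits -0.23 and +0.23 at the slot ends (grip 48 mm either way). The lever can change column only with this within about 0.03 of 0 (a little more: rounded corners help). It starts anywhere along the left column.
- holder1: Bystander: loose steel turning tool holder, 20 mm square and 120 mm tall, standing in a pocket of the black steel stand (190 x 80 mm foot, tops up to 145 mm above the worktop). Origin at the centre of its underside.
- holder2: Bystander: loose steel turning tool holder, 20 mm square and 132 mm tall, standing in a pocket of the black steel stand (190 x 80 mm foot, tops up to 145 mm above the worktop). Origin at the centre of its underside.
- holder3: Bystander: loose steel turning tool holder, 20 mm square and 114 mm tall, standing in a pocket of the black steel stand (190 x 80 mm foot, tops up to 145 mm above the worktop). Origin at the centre of its underside.
- holder4: Bystander: loose steel turning tool holder, 20 mm square and 126 mm tall, standing in a pocket of the black steel stand (190 x 80 mm foot, tops up to 145 mm above the worktop). Origin at the centre of its underside.
- holder5: Bystander: loose steel turning tool holder, 20 mm square and 120 mm tall, standing in a pocket of the black steel stand (190 x 80 mm foot, tops up to 145 mm above the worktop). Origin at the centre of its underside.
- thumb_screw: Bystander: loose knurled brass thumb screw standing on its head, head 26 mm across, 34 mm tall. Origin at the centre of its underside.
- scraper: Bystander: loose red-handled scraper lying flat, about 210 mm long, 26 mm wide and 22 mm high, blade towards its +x. Origin underneath, near the middle of its length.
- fixture_plate: Bystander: loose blue anodized aluminium fixture plate lying flat, 120 x 80 x 12 mm, with five holes. Origin at the centre of its underside.

How it is judged (in metres and radians):
On the way, in this order (a step that is already met when the one before it is completed fails the run):
1. the lever is across at the right end of the cross slot, in neutral (value of joint shift_across above 0.16 rad and value of joint shift_forward between -0.1 and 0.08 rad), for 0.05 s.
2. the lever is fully forward in the third slot (value of joint shift_forward above 0.195 rad and value of joint shift_across above 0.15 rad), for 0.1 s.
At the end, for the whole second after the job is handed in: The lever rests fully forward in the third slot (forward lean above 0.195 of 0.23 rad, sideways lean above 0.15 rad to the right), at rest (all of step 2 and velocity of joint shift_forward between -0.03 and 0.03 rad/s); the robot touches nothing.
It fails at once if the lever is run back into the fourth slot (value of joint shift_across above 0.12 rad and value of joint shift_forward below -0.13 rad).
It fails at once if the lever is squeezed or forced (fingers press on it with more than 40 N in all) (contact force between the fingers and shift_grip above 40 N).
It fails at once if a bystander is lifted, tipped over or moved by more than 25 mm (distance of any of holder1, holder2, holder3, holder4, holder5, thumb_screw, scraper, fixture_plate from where it was at the start of the episode above 0.025 m or angle between any of holder1, holder2, holder3, holder4, holder5, thumb_screw, scraper, fixture_plate's own z axis and vertical above 0.5 rad).
It also fails if it takes over 56 s, if anything falls off the work surface, if the arm or the gripper's body presses on something with over 40 N, if the wrist force passes 120 N, or if a joint passes its speed limit or range.

## Working session

There is one attempt and no reset: what is moved stays moved. The work goes in short steps, Python scripts to look and compute and a tool call to move; the robot and the scene stay as the last step left them, time stands still between calls to the robot, and variables do not carry over. Pictures are saved under pics/ and viewed, at most 10 in all, crops included, and the job is handed in when it is done.

Besides the shell and the picture viewer there is one more tool, called after "Request:" in YAML: its name, and indented under it one key for each argument. play_rows: Moves the arm, as the interface text tells. Its arguments: {"type":"object","properties":{"commands":{"type":"array"}},"required":["commands"]}

```bash
mkdir -p pics; cat > h.py <<'E'
import numpy as np,cv2
from plant import r,read_camera,camera_info,workorder
def snap(n,f):
    im=read_camera(n);cv2.imwrite('pics/'+f,cv2.cvtColor(im,cv2.COLOR_RGB2BGR));return im
def ray(n,px):
    c=camera_info(n);K=np.array(c['mtx'],float);d=np.array(c['dist_coeffs'],float)
    u=cv2.undistortPoints(np.array([[px]],float),K,d)[0,0]
    R=np.array(c['rotation'],float)
    if R.shape!=(3,3): R=cv2.Rodrigues(R)[0]
    return np.array(c['position'],float),R@np.array([u[0],-u[1],-1])
def onz(n,px,z):
    o,v=ray(n,px);return o+v*(z-o[2])/v[2]
def proj(n,p):
    c=camera_info(n);R=np.array(c['rotation'],float)
    if R.shape!=(3,3): R=cv2.Rodrigues(R)[0]
    q=R.T@(np.array(p,float)-np.array(c['position'],float));q=np.array([q[0],-q[1],-q[2]])
    return cv2.projectPoints(q[None],np.zeros(3),np.zeros(3),np.array(c['mtx'],float),np.array(c['dist_coeffs'],float))[0][0,0]
E
python3 - <<'E'
from h import *
for n in('top','side'):
    im=snap(n,n+'0.png');print(camera_info(n))
    cv2.imwrite(f'pics/{n}0b.png',cv2.resize(cv2.imread(f'pics/{n}0.png'),(800,600),interpolation=cv2.INTER_CUBIC))
print(r.sense())
E
```

```text
{'mtx': array([[391.13917338,   0.        , 255.27847722],
       [  0.        , 391.13917338, 187.35088509],
       [  0.        ,   0.        ,   1.        ]]), 'dist_coeffs': array([-0.01146542,  0.        ,  0.        ,  0.        ,  0.        ]), 'position': array([ 335.96447626,    9.92881061, 1188.37043225]), 'rotation': array([ 0.1372405 , -0.1223215 , -1.57052356])}
{'mtx': array([[374.12777027,   0.        , 248.61768329],
       [  0.        , 374.12777027, 199.83544771],
       [  0.        ,   0.        ,   1.        ]]), 'dist_coeffs': array([0.03249327, 0.        , 0.        , 0.        , 0.        ]), 'position': array([ 377.98737701, -645.4931077 ,  850.31425395]), 'rotation': array([ 0.77610301, -0.08793096, -0.17232658])}
{'clock': 0.1, 'joint_positions': array([-1.34901334e+00,  3.42647382e-01,  1.52487692e+00, -3.50524294e-05,
        1.27538848e+00, -1.46002570e-01]), 'qvel': array([-0.00039156, -0.00048673, -0.00095166,  0.0005415 ,  0.00109259,
       -0.00145839]), 'tau': array([ 1.72568019e-03, -4.32004523e+01, -2.44694442e+01,  7.19467155e-02,
        5.26424136e-02, -4.08889980e-05]), 'tcp_pos': array([ 188.69746943, -489.55167473,  226.13295046]), 'eef_rot': array([-3.08732463e+00, -5.74240429e-01,  1.31124401e-04]), 'ft_force': array([ 0.00792016, -0.54822034,  0.03145892]), 'wrist_torque': array([-0.00371448, -0.00825768,  0.0047633 ]), 'gripper_force': 0.0, 'grip_width': 0.9969851456274649}
```

View pics/top0b.png

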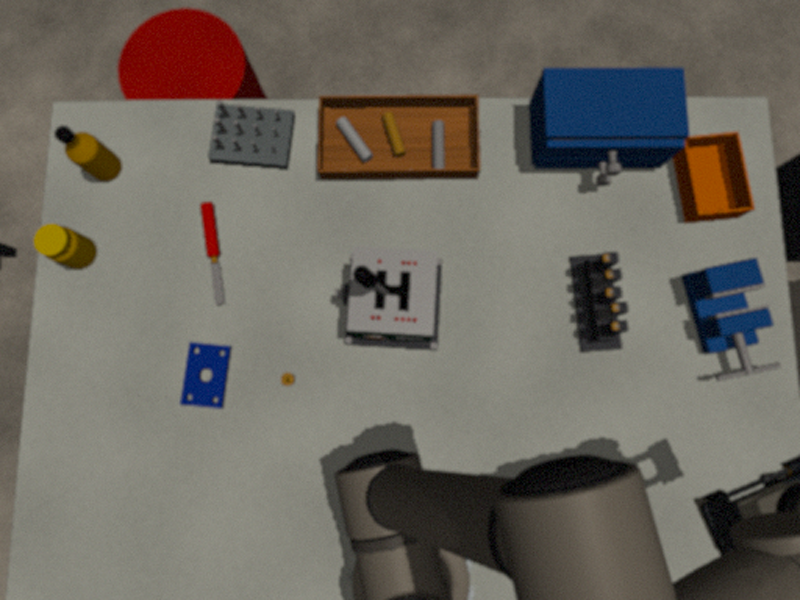

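View pics/side0b.png

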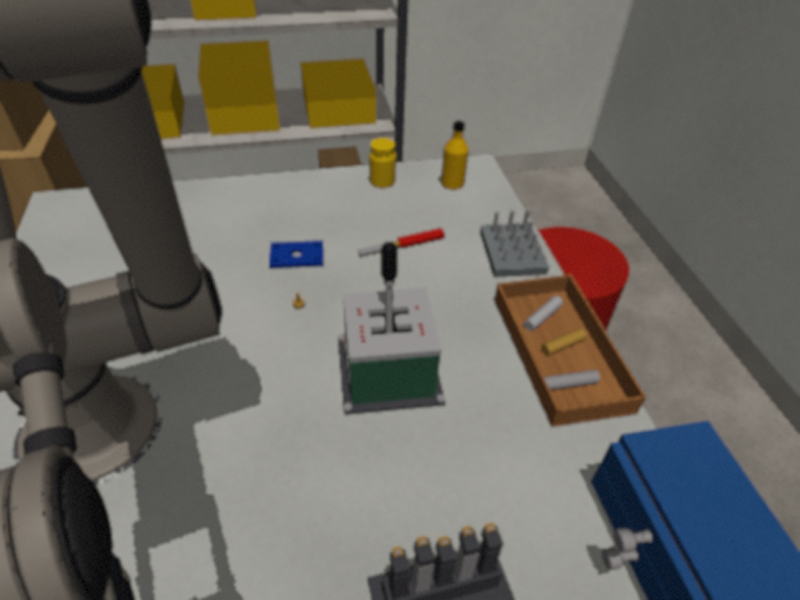

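Top view: the gearbox plate is around (395,293) of 800 px and the grip around (365,277), leaning left. The side view shows the grip at (389,262) and the H at (390,320). Next I'll enlarge both.

```bash
python3 - <<'E'
import cv2
t=cv2.imread('pics/top0.png')[150:235,205:295];s=cv2.imread('pics/side0.png')[145:270,205:295]
cv2.imwrite('pics/tc.png',cv2.resize(t,None,fx=7,fy=7,interpolation=cv2.INTER_CUBIC))
cv2.imwrite('pics/sc.png',cv2.resize(s,None,fx=4.8,fy=4.8,interpolation=cv2.INTER_CUBIC))
E
```

```text
(no output)
```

View pics/tc.png

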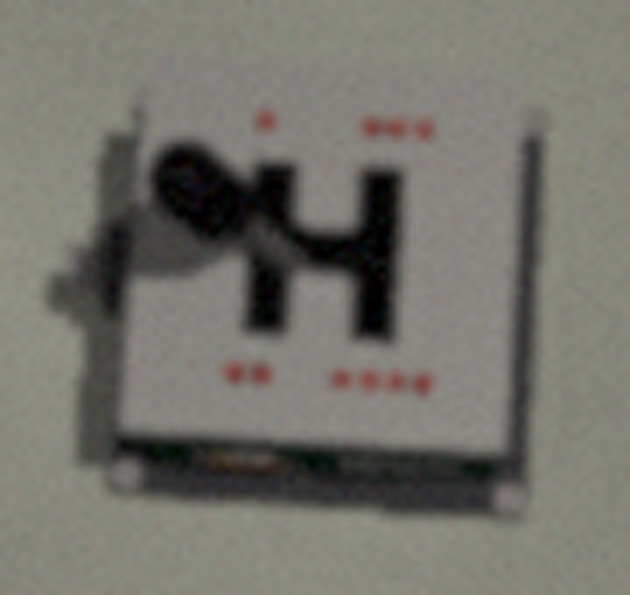

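View pics/sc.png

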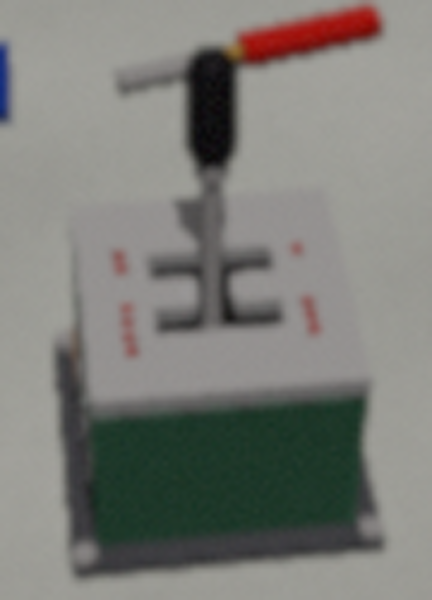

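Top crop: H ends at (278,165), (265,333), (383,170) and (374,338), grip top sphere at about (187,178). Side crop: grip top sphere at (211,70), bottom sphere at (210,150).

```bash
cat >> h.py <<'E'
def lever(g,psi,a,f):
    # direction: lean right a (toward -y), forward f
    d=np.array([np.tan(f),-np.tan(a),1]);d/=np.linalg.norm(d)
    c,s=np.cos(psi),np.sin(psi)
    return np.array([c*d[0]-s*d[1],s*d[0]+c*d[1],d[2]])
E
python3 - <<'E'
from h import *
from scipy.optimize import least_squares
T=lambda p:(p[0]/7+205-.43,p[1]/7+150-.43)
S=lambda p:(p[0]/4.8+205-.4,p[1]/4.8+145-.4)
q=[onz('top',T(p),136)[:2] for p in[(278,165),(265,333),(383,170),(374,338)]]
print(np.round(q,1)); g=np.mean(q,0); f=(q[0]-q[1]+q[2]-q[3]);l=(q[0]+q[1]-q[2]-q[3])
print(g,np.degrees(np.arctan2(f[1],f[0])),np.degrees(np.arctan2(-l[0],l[1])),np.linalg.norm(f)/2,np.linalg.norm(l)/2)
# side
q=[onz('side',S(p),136)[:2] for p in[(272,257),(150,265),(281,311),(157,323)]]
print(np.round(q,1)); g2=np.mean(q,0); f2=(q[0]-q[1]+q[2]-q[3]);l=(q[0]+q[1]-q[2]-q[3]);print(g2,np.degrees(np.arctan2(f2[1],f2[0])),np.degrees(np.arctan2(-l[0],l[1])),np.linalg.norm(l)/2)
psi=np.arctan2(f[1],f[0])
P=np.array([*g,25])
def res(x):
    d=lever(g,psi,*x[:2]);P=np.array([x[2],x[3],25])
    return np.r_[proj('top',P+d*232)-T((187,178)),proj('side',P+d*232)-S((211,70)),proj('side',P+d*188)-S((210,150)),(x[2:]-g)/4]
o=least_squares(res,[-.2,0,*g]);print(o.x,o.fun)
d=lever(g,psi,*o.x[:2]);print(np.array([*o.x[2:],25])+210*d)
E
```

```text
[[551.1  49.8]
 [484.6  54.7]
 [548.9   8.6]
 [482.5  12.4]]
[516.78129261  31.36080167] -3.7535109134638134 -2.9723546998383354 66.60900750615959 41.79182657330928
[[555.8  47.1]
 [487.2  52.6]
 [551.8   5.4]
 [483.7   8.3]]
[519.60786245  28.35557248] -3.5270718817803353 -4.925612581517376 43.09547515668884
[-2.03416679e-01  1.75667883e-02  5.16651089e+02  2.90951307e+01] [ 0.61997344 -0.32869682 -0.28756705  0.01607093 -0.19886825 -1.44026627
 -0.03255083 -0.56641775]
[523.03295552  71.18486891 230.63979605]
```

Request:
play_rows:
  commands:
    - [[0,0,-0.03,8.2,0],[0,0,-0.03,8.2,0],[0,0,-0.03,8.2,0],[0,0,-0.03,0,0],[0,0,0,0,0],[0,0,0,0,0]]

```text
clock: 0.85
tcp_pos: [188.7, -489.5, 345.6]
eef_rot: [-3.138, 0.097, 0.001]
ft_force: [-0.4, 0.1, -0.4]
grip_width: 0.395
gripper_force: 0.0
```

Request:
play_rows:
  commands:
    - [[0.01,-0.02,0,0,0],[0.018,-0.04,0,0,0],[0.018,-0.04,0,0,0],[0.018,-0.04,0,0,0],[0.018,-0.04,0,0,0],[0.018,-0.04,0,0,0],[0.018,-0.04,0,0,0],[0.018,-0.04,0,0,0],[0.018,-0.04,0,0,0],[0.018,-0.04,0,0,0],[0.018,-0.04,0,0,0],[0.018,-0.04,0,0,0],[0.018,-0.04,0,0,0],[0.018,-0.04,0,0,0],[0.018,-0.04,0,0,0],[0.018,-0.04,0,0,0],[0.018,-0.04,0,0,0],[0.01,-0.02,0,0,0],[0,0,0,0,0]]

```text
clock: 3.22
tcp_pos: [537.2, 171.6, 345.2]
eef_rot: [3.14, -0.092, -0.004]
ft_force: [0.0, 0.0, 0.3]
grip_width: 0.006
gripper_force: 0.0
```

Request:
play_rows:
  commands:
    - [[-0.004,0.01,0.02,0,0],[-0.003,0.01,0.03,0,0],[0,0.01,0.03,0,0],[0,0,0.03,0,0],[0,0,0.015,0,0],[0,0.01,0,0,0],[0,0.008,0,0,0],[0,0.008,0,0,0],[0,0.004,0,0,0],[0,0,0,0,0]]

```text
clock: 4.47
tcp_pos: [527.5, 110.1, 222.0]
eef_rot: [-3.14, 0.098, -0.001]
ft_force: [0.3, -0.1, 0.4]
grip_width: 0.004
gripper_force: 0.0
```

```bash
python3 - <<'E'
from h import *
snap('top','t1.png');snap('side','s1.png')
t=cv2.imread('pics/t1.png')[130:240,190:310];s=cv2.imread('pics/s1.png')[115:245,180:300]
a=cv2.resize(t,(390,358),interpolation=cv2.INTER_CUBIC);b=cv2.resize(s,(390,422),interpolation=cv2.INTER_CUBIC)
a=cv2.copyMakeBorder(a,0,64,0,10,cv2.BORDER_CONSTANT);cv2.imwrite('pics/c1.png',np.hstack([a,b]))
E
```

```text
(no output)
```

View pics/c1.png

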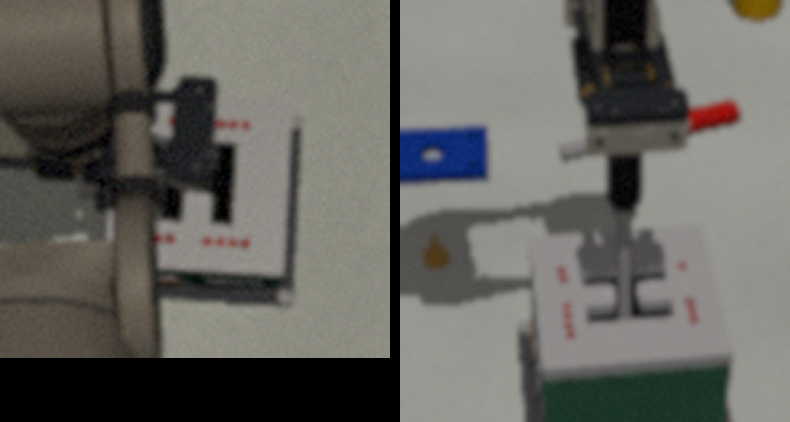

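Crop: fingers are just left of the grip, body clear above it; the stick at (625,280) is about level with the cross slot. Now I push right slowly.

Request:
play_rows:
  commands:
    - [[0,0.004,0,0,0],[0,0.004,0,0,0],[0,0.004,0,0,0],[0,0.003,0,0,0],[0,0.003,0,0,0],[0,0.003,0,0,0],[0,0,0,0,0]]

```text
clock: 5.45
tcp_pos: [525.9, 89.0, 221.5]
eef_rot: [3.14, -0.097, -0.001]
ft_force: [0.5, 1.8, 1.7]
grip_width: 0.003
gripper_force: 0.6
```

Contact at about 2 N and the lever is moving. I'll continue.

Request:
play_rows:
  commands:
    - [[0,0.004,0,0,0],[0,0.004,0,0,0],[0,0.004,0,0,0],[0,0.004,0,0,0],[0,0.004,0,0,0],[0,0,0,0,0]]

```text
clock: 6.2
tcp_pos: [524.7, 68.9, 221.5]
eef_rot: [3.139, -0.097, -0.001]
ft_force: [-0.9, 0.6, 0.4]
grip_width: 0.008
gripper_force: 0.2
```

Request:
play_rows:
  commands:
    - [[0,0.004,0,0,0],[0,0.004,0,0,0],[0,0.004,0,0,0],[0,0.004,0,0,0],[0,0,0,0,0]]

```text
clock: 6.82
tcp_pos: [523.7, 53.0, 221.5]
eef_rot: [3.139, -0.097, -0.001]
ft_force: [-0.3, 0.2, -0.9]
grip_width: 0.003
gripper_force: 0.1
```

```bash
cat > look.py <<'E'
import sys
from h import *
n=sys.argv[1]
snap('top',f't{n}.png');snap('side',f's{n}.png')
t=cv2.imread(f'pics/t{n}.png')[130:240,190:310];s=cv2.imread(f'pics/s{n}.png')[115:245,180:300]
a=cv2.resize(t,(390,358),interpolation=cv2.INTER_CUBIC);b=cv2.resize(s,(390,422),interpolation=cv2.INTER_CUBIC)
a=cv2.copyMakeBorder(a,0,64,0,10,cv2.BORDER_CONSTANT);cv2.imwrite(f'pics/c{n}.png',np.hstack([a,b]))
E
python3 look.py 2
```

```text
(no output)
```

View pics/c2.png

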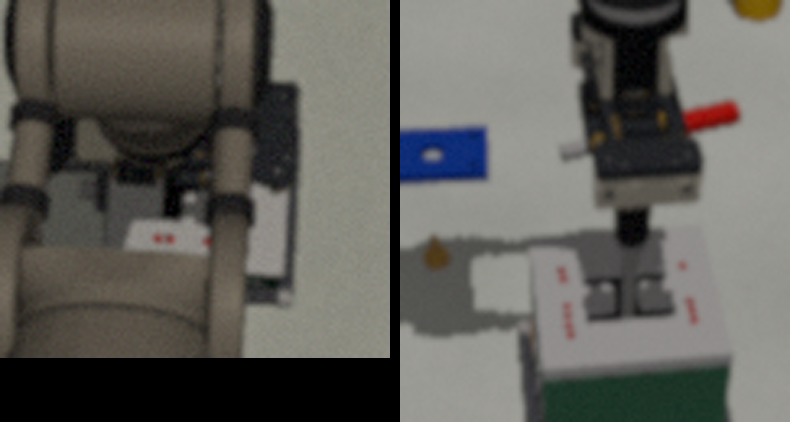

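The lever follows: its grip bottom moved from (622,205) to (633,240), still in the cross slot. I'll push the remainder.

Request:
play_rows:
  commands:
    - [[0,0.004,0,0,0],[0,0.004,0,0,0],[0,0.004,0,0,0],[0,0.004,0,0,0],[0,0.003,0,0,0],[0,0.002,0,0,0],[0,0,0,0,0]]

```text
clock: 7.8
tcp_pos: [522.6, 32.3, 221.8]
eef_rot: [3.14, -0.097, 0.0]
ft_force: [0.5, 1.8, -0.0]
grip_width: 0.004
gripper_force: 0.4
```

Request:
play_rows:
  commands:
    - [[0,0.002,0,0,0],[0,0.002,0,0,0],[0,0.002,0,0,0],[0,0,0,0,0]]

```text
clock: 8.3
tcp_pos: [522.2, 26.3, 221.7]
eef_rot: [3.14, -0.097, 0.0]
ft_force: [0.3, 1.2, -1.0]
grip_width: 0.002
gripper_force: 0.6
```

```bash
python3 look.py 3
```

```text
(no output)
```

View pics/c3.png

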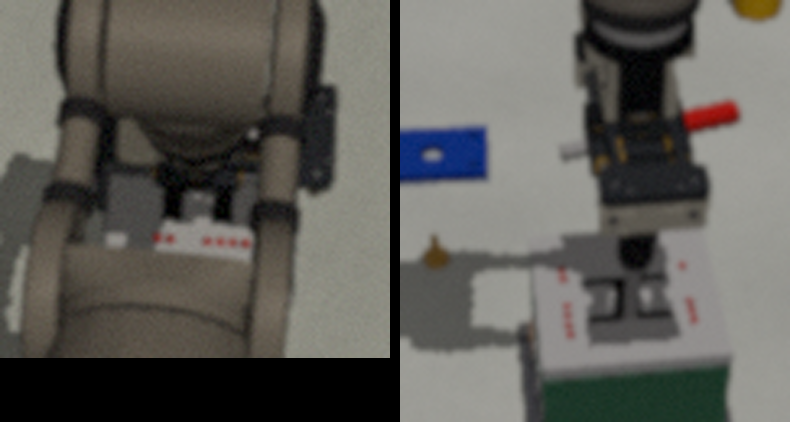

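Side crop: the grip's lower end is near (636,269), half hidden behind the gripper's body. I'll compare it with the lever model.

```bash
python3 - <<'E'
from h import *
g=np.array([517.5,30,25]);psi=np.radians(-3.6)
for a in(-.2,-.05,.12,.16,.2):
    for f in(0,.03):
        d=lever(g,psi,a,f);p=[proj('side',g+d*k) for k in(174,188)]
        print(a,f,[np.round((q-[180,115])*3.25+[400,0]) for q in p])
E
```

```text
-0.2 0 [array([618., 208.]), array([618., 193.])]
-0.2 0.03 [array([625., 208.]), array([625., 192.])]
-0.05 0 [array([623., 227.]), array([623., 213.])]
-0.05 0.03 [array([629., 227.]), array([630., 213.])]
0.12 0 [array([627., 254.]), array([628., 242.])]
0.12 0.03 [array([634., 254.]), array([635., 242.])]
0.16 0 [array([628., 261.]), array([629., 250.])]
0.16 0.03 [array([635., 261.]), array([636., 250.])]
0.2 0 [array([630., 269.]), array([630., 258.])]
0.2 0.03 [array([636., 268.]), array([638., 258.])]
```

Request:
play_rows:
  commands:
    - [[0,0.0015,0,0,0],[0,0.0015,0,0,0],[0,0,0,0,0]]

```text
clock: 8.78
tcp_pos: [522.0, 23.5, 221.7]
eef_rot: [3.14, -0.097, 0.0]
ft_force: [-0.2, 1.7, -0.5]
grip_width: 0.008
gripper_force: 0.8
```

Request:
play_rows:
  commands:
    - [[0,0.0015,0,0,0],[0,0,0,0,0]]

```text
clock: 9.02
tcp_pos: [521.9, 22.0, 221.7]
eef_rot: [3.14, -0.097, -0.0]
ft_force: [0.3, 1.6, -1.1]
grip_width: 0.007
gripper_force: 0.8
```

Request:
play_rows:
  commands:
    - [[0,-0.01,0,0,0],[0,-0.015,0,0,0],[-0.02,0,0,0,0],[-0.02,0,0,0,0],[-0.015,0,0,0,0],[0,0.015,0,0,0],[0,0.02,0,0,0],[0,0.015,0,0,0],[0,0.008,0,0,0],[0,0,0,0,0],[0.008,0,0,0,0],[0.006,0,0,0,0],[0.004,0,0,0,0],[0.004,0,0,0,0],[0,0,0,0,0]]

```text
clock: 10.9
tcp_pos: [487.2, -8.8, 221.6]
eef_rot: [3.14, -0.096, -0.0]
ft_force: [-0.7, 0.2, -0.2]
grip_width: 0.004
gripper_force: 0.0
```

```bash
python3 look.py 4
```

```text
(no output)
```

View pics/c4.png

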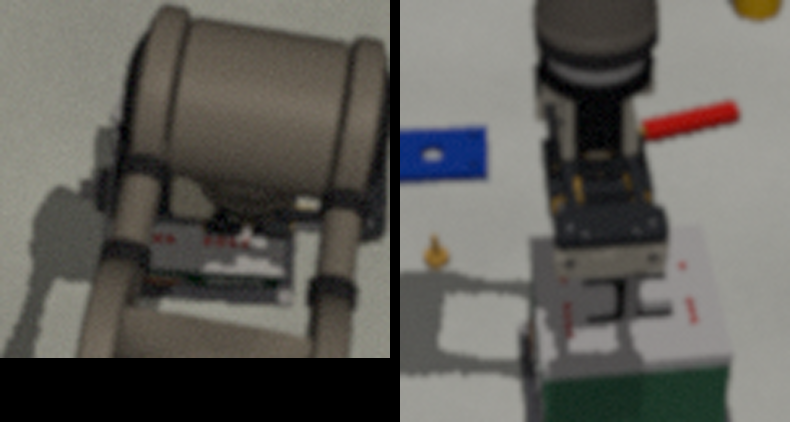

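The gripper hides the grip here, so nothing new to measure. Now I push forward.

Request:
play_rows:
  commands:
    - [[0.004,0,0,0,0],[0.004,0,0,0,0],[0.004,0,0,0,0],[0.004,0,0,0,0],[0.004,0,0,0,0],[0,0,0,0,0]]

```text
clock: 11.75
tcp_pos: [507.2, -10.1, 221.6]
eef_rot: [3.14, -0.097, 0.0]
ft_force: [-2.0, -0.6, 1.9]
grip_width: 0.006
gripper_force: 1.0
```

Request:
play_rows:
  commands:
    - [[0.004,0,0,0,0],[0.004,0,0,0,0],[0.004,0,0,0,0],[0.004,0,0,0,0],[0,0,0,0,0]]

```text
clock: 12.38
tcp_pos: [523.0, -11.0, 221.3]
eef_rot: [-3.14, 0.097, 0.001]
ft_force: [-2.5, -0.7, -1.1]
grip_width: 0.008
gripper_force: 0.8
```

Request:
play_rows:
  commands:
    - [[0.004,0,0,0,0],[0.003,0,0,0,0],[0.003,0,0,0,0],[0,0,0,0,0]]

```text
clock: 12.88
tcp_pos: [533.1, -11.7, 221.7]
eef_rot: [3.14, -0.097, 0.0]
ft_force: [-1.8, 0.0, -1.2]
grip_width: 0.006
gripper_force: 0.9
```

Request:
play_rows:
  commands:
    - [[0.001,0,0,0,0],[0.001,0,0,0,0],[0,0,0,0,0]]

```text
clock: 13.25
tcp_pos: [534.9, -11.8, 221.7]
eef_rot: [3.14, -0.097, 0.0]
ft_force: [-2.5, -0.2, -0.8]
grip_width: 0.007
gripper_force: 1.0
```

Request:
play_rows:
  commands:
    - [[0.001,0,0,0,0],[0,0,0,0,0]]

```text
clock: 13.5
tcp_pos: [535.9, -11.8, 221.7]
eef_rot: [3.14, -0.097, 0.0]
ft_force: [-2.0, 0.2, -1.1]
grip_width: 0.006
gripper_force: 1.0
```

Request:
play_rows:
  commands:
    - [[0.001,0,0,0,0],[0,0,0,0,0]]

```text
clock: 13.75
tcp_pos: [536.9, -11.9, 221.7]
eef_rot: [3.14, -0.097, 0.0]
ft_force: [-2.4, -0.2, -1.4]
grip_width: 0.002
gripper_force: 1.0
```

Now I'll draw back and up, clear of the view, to measure the lever.

Request:
play_rows:
  commands:
    - [[-0.01,0,0,0,0],[-0.02,0,0,0,0],[-0.03,0,0,0,0],[-0.03,0,-0.02,0,0],[0,0,-0.04,0,0],[0,0,-0.04,0,0],[0,-0.02,-0.02,0,0],[0,-0.04,0,0,0],[0,-0.05,0,0,0],[0,-0.05,0,0,0],[0,-0.05,0,0,0],[0,-0.04,0,0,0],[0,-0.02,0,0,0],[0,0,0,0,0]]

```text
clock: 15.5
tcp_pos: [463.5, 263.6, 341.6]
eef_rot: [3.14, -0.094, 0.001]
ft_force: [-0.0, -0.1, -0.3]
grip_width: 0.007
gripper_force: 0.0
```

```bash
python3 look.py 5
```

```text
(no output)
```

View pics/c5.png

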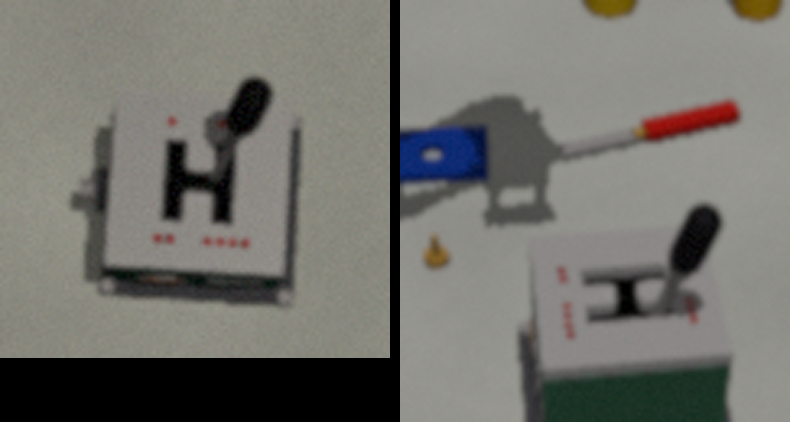

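The lever now leans forward and right in the third slot. Side view: grip top sphere about (706,221), lower end (681,272). Top view: top sphere about (256,93).

```bash
python3 - <<'E'
from h import *
from scipy.optimize import least_squares
psi=np.radians(-3.6)
s=np.array([180,115]);t=np.array([190,130])
def res(x,gx=517,gy=29.5):
    P=np.array([gx,gy,25]);d=lever(P,psi,*x[:2])
    return np.r_[proj('top',P+d*232)-t-np.array([256,93])/3.25,proj('side',P+d*232)-s-np.array([306,221])/3.25,proj('side',P+d*174)-s-np.array([281,272])/3.25]
o=least_squares(res,[.2,.2]);print(o.x,o.fun)
P=np.array([517,29.5,25])
for f in(.17,.195,.21,.23):
    d=lever(P,psi,.2,f);print(f,[np.round((proj(n,P+d*232)-b)*3.25+[c,0],1) for n,b,c in(('top',t,0),('side',s,400))])
E
```

```text
[0.19235974 0.2351155 ] [ 0.82354205 -0.98380196 -0.64150342  0.42437639 -0.32216081 -1.50462925]
0.17 [array([260.7, 107.9]), array([684.9, 223.4])]
0.195 [array([260.8, 101. ]), array([692.3, 223.7])]
0.21 [array([260.9,  96.9]), array([696.8, 223.9])]
0.23 [array([260.9,  91.5]), array([702.7, 224.2])]
```

```bash
python3 -c "
from h import *
print(workorder.job_done())"
```

```text
the job is handed in; nothing more can be done
None
```

I pushed the lever to the right and then forward into the third slot. The last pictures put it at about 0.23 rad forward and 0.19 rad right; forces read 3 N or less after each push, the arm is drawn clear, and the job is handed in with no verdict returned.

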